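Reverse the craft row into the class's rack

TASK

The children sit across the table and shall find the craft row in their own reading order: move the four things from the full wooden rack into the empty one in reverse order, one in each bay, so that what stands leftmost (seen from the robot) ends rightmost, and so on through the row. Stand each one upright on the bay's floor, let go, and leave the crayon box where it is.

Things in the scene. Friction and masses are not known exactly. Their poses are not given: they have to be found in the camera images.
- glue_stick_center (a point): glue stick, a slim cylinder 31 mm across and 106 mm tall, white with a black foot, 50 g; can be gripped at any height. It stands upright, base 8 mm above the table (on cork in a bay), within 11 mm of the bay's centre. This point is its centre, 53 mm above its base; its z axis points up.
- card_tube_center (a point): brown cardboard postal tube with a white plug in its flat top, 44 mm across and 99 mm tall, rigid, 20 g; can be gripped across the outside at any height. It stands upright, base 8 mm above the table (on cork in a bay), within 11 mm of the bay's centre. This point is its centre, 49.5 mm above its base; its z axis points up.
- stamp_center (a point): wooden hand stamp with a knob handle, 76 mm tall, 60 g: round base 40 mm across up to 18 mm, thin neck, then a knob 26 mm across between 52 and 68 mm above its base, where it is gripped. It stands upright, base 8 mm above the table (on cork in a bay), within 11 mm of the bay's centre. This point is its centre, 38 mm above its base; its z axis points up.
- dabber_center (a point): paint dabber, a short fat white bottle with a grey screw cap, 86 mm tall, 60 g: body 38 mm across up to 56 mm above its base, domed cap 29 mm across above; grip the body (or the cap between 62 and 75 mm). It stands upright, base 8 mm above the table (on cork in a bay), within 11 mm of the bay's centre. This point is its centre, 43 mm above its base; its z axis points up.
- full_rack: low wooden rack, fixed, holding the four things at the start; left or right. 86 x 298 mm; origin on the table under its middle, x away from the robot, y along the row to the robot's left; yaw up to 9 degrees. Four bays, centres at x = 0, y = +108, +36, -36, -108 mm (left to right), 74 x 68 mm clear; dividers 13, rims 14, ends 16 mm high. Cork pads in the bays, top 8 mm above the table.
- empty_rack: the like rack, empty at the start, fixed: the things go here. 86 x 298 mm; origin on the table under its middle, x away from the robot, y along the row to the robot's left; yaw up to 9 degrees. Four bays, centres at x = 0, y = +108, +36, -36, -108 mm (left to right), 74 x 68 mm clear; dividers 13, rims 14, ends 16 mm high. Its bays have cork floors, 8 mm above the table.
- pad_glue_stick: square cork pad, 62 x 62 x 2 mm, lying fixed in the bay of the full rack where the glue stick stands at the start; it stays there and so marks where the glue stick came from. Origin at the centre of its underside, 6 mm above the table
- pad_card_tube: square cork pad, 62 x 62 x 2 mm, lying fixed in the bay of the full rack where the cardboard tube stands at the start; it stays there and so marks where the cardboard tube came from. Origin at the centre of its underside, 6 mm above the table
- pad_stamp: square cork pad, 62 x 62 x 2 mm, lying fixed in the bay of the full rack where the stamp stands at the start; it stays there and so marks where the stamp came from. Origin at the centre of its underside, 6 mm above the table
- pad_dabber: square cork pad, 62 x 62 x 2 mm, lying fixed in the bay of the full rack where the dabber stands at the start; it stays there and so marks where the dabber came from. Origin at the centre of its underside, 6 mm above the table
- crayon_box_center (a point): bystander: orange and green carton of crayons, 62 x 95 x 22 mm, lying flat near the left edge of the table, beside the desk sharpener (a fixed machine 116 mm tall, its front 0.53 m ahead of the robot, y from -0.11 to 0 m); this point is half-way up. Leave it where it is
Things that resemble listed ones, but are neither listed nor needed, are in the scene too. Leave any red or yellow look-alike of the part that bears stamp_center alone. What is shaped like the part that bears dabber_center but pink is not meant.

How it is judged (in metres and radians):
At the end, for the whole second after the job is handed in: Each thing stands in the bay of the other rack that mirrors its first bay (1st from left to 4th, 2nd to 3rd, 3rd to 2nd, 4th to 1st): within 22 mm along and 26 mm across of the bay's centre, at standing height within 6 mm, tilted under 0.1 rad, released and at rest (((y of pad_glue_stick in the frame of full_rack between 0.088 and 0.128 m and y of glue_stick_center in the frame of empty_rack between -0.13 and -0.086 m) or (y of pad_glue_stick in the frame of full_rack between 0.016 and 0.056 m and y of glue_stick_center in the frame of empty_rack between -0.058 and -0.014 m) or (y of pad_glue_stick in the frame of full_rack between -0.056 and -0.016 m and y of glue_stick_center in the frame of empty_rack between 0.014 and 0.058 m) or (y of pad_glue_stick in the frame of full_rack between -0.128 and -0.088 m and y of glue_stick_center in the frame of empty_rack between 0.086 and 0.13 m)) and x of glue_stick_center in the frame of empty_rack between -0.026 and 0.026 m and z of glue_stick_center in the frame of empty_rack between 0.055 and 0.067 m and angle between each of glue_stick_center, card_tube_center, stamp_center, dabber_center's own z axis and vertical below 0.1 rad and linear speed of each of glue_stick, card_tube, stamp, dabber below 0.02 m/s and angular speed of each of glue_stick, card_tube, stamp, dabber below 0.3 rad/s and ((y of pad_card_tube in the frame of full_rack between 0.088 and 0.128 m and y of card_tube_center in the frame of empty_rack between -0.13 and -0.086 m) or (y of pad_card_tube in the frame of full_rack between 0.016 and 0.056 m and y of card_tube_center in the frame of empty_rack between -0.058 and -0.014 m) or (y of pad_card_tube in the frame of full_rack between -0.056 and -0.016 m and y of card_tube_center in the frame of empty_rack between 0.014 and 0.058 m) or (y of pad_card_tube in the frame of full_rack between -0.128 and -0.088 m and y of card_tube_center in the frame of empty_rack between 0.086 and 0.13 m)) and x of card_tube_center in the frame of empty_rack between -0.026 and 0.026 m and z of card_tube_center in the frame of empty_rack between 0.0515 and 0.0635 m and ((y of pad_stamp in the frame of full_rack between 0.088 and 0.128 m and y of stamp_center in the frame of empty_rack between -0.13 and -0.086 m) or (y of pad_stamp in the frame of full_rack between 0.016 and 0.056 m and y of stamp_center in the frame of empty_rack between -0.058 and -0.014 m) or (y of pad_stamp in the frame of full_rack between -0.056 and -0.016 m and y of stamp_center in the frame of empty_rack between 0.014 and 0.058 m) or (y of pad_stamp in the frame of full_rack between -0.128 and -0.088 m and y of stamp_center in the frame of empty_rack between 0.086 and 0.13 m)) and x of stamp_center in the frame of empty_rack between -0.026 and 0.026 m and z of stamp_center in the frame of empty_rack between 0.04 and 0.052 m and ((y of pad_dabber in the frame of full_rack between 0.088 and 0.128 m and y of dabber_center in the frame of empty_rack between -0.13 and -0.086 m) or (y of pad_dabber in the frame of full_rack between 0.016 and 0.056 m and y of dabber_center in the frame of empty_rack between -0.058 and -0.014 m) or (y of pad_dabber in the frame of full_rack between -0.056 and -0.016 m and y of dabber_center in the frame of empty_rack between 0.014 and 0.058 m) or (y of pad_dabber in the frame of full_rack between -0.128 and -0.088 m and y of dabber_center in the frame of empty_rack between 0.086 and 0.13 m)) and x of dabber_center in the frame of empty_rack between -0.026 and 0.026 m and z of dabber_center in the frame of empty_rack between 0.045 and 0.057 m); the robot touches nothing.
It fails at once if the crayon box pushed more than 3 cm or tipped (distance of crayon_box_center from where it was at the start of the episode above 0.03 m or angle between crayon_box_center's own z axis and vertical above 0.4 rad).
It also fails if it takes over 112 s, if anything falls off the work surface, if the arm or the gripper's body presses on something with over 40 N, if the wrist force passes 120 N, or if a joint passes its speed limit or range.

ROBOT

A 6-joint arm with a two-finger parallel gripper is mounted at the origin on a cart in front of the work surface, level with it; the furniture and walls round the work are solid. World frame = base frame: x ahead of the robot, y to its left, z up, the work surface at z = 0. Lengths are in m, angles in degrees, forces in N, time in s.
With the tool pointing down it reaches from about 0.375 to 0.825 m from the base axis. Payload 5.5 kg.
Tool frame: the origin (TCP) lies between the finger pads; the fingertips stand 11 mm ahead of it and the grasp point (between the pads) lies 8 mm behind it (ctrl.tips_ahead is the distance from the TCP to the fingertips, in m); z points along the fingers, y is the direction in which the jaws open and shut (so a half turn about z gives the same grasp; the last joint's range is limited). The gripper opens to 85 mm and grips with 20 to 120 N. Pads are 22 mm wide; open, the fingers measure 114 mm over their backs; the gripper's body (76 mm by 85 mm) begins 54 mm behind the grasp point. The pads swing forward as they close: fully open they stand 13 mm farther back than shut.
Start: joints at [76.375, 17.962, -2.699, 69.339, 0, 90], TCP at [0.141, 0.583, 0.242] pointing down, gripper open.
Joint ranges: [-152.73, 152.73], [-39.44, 99.34], [-58.76, 71.6], [-118.89, 123.64], [-81.53, 83.1], [-180, 180]. Speed limits (degrees/s): [136.94, 136.94, 172.46, 180, 180, 180].

INTERFACE

Orientations are given as a 3x3 rotation matrix whose columns are the frame's x, y, z axes.
In Python, from cell import ctrl, viewer, job_done gives the robot as it stands.
- The arm moves only by the shell command python3 -m crank 'ROWS' [OPENING] [FORCE]. ROWS is JSON, a list that holds one entry, the list of rows, each a list of 6 numbers: the shift along the tool's x, y, z in cm, then the turn, a rotation vector about the tool's x, y, z in degrees. A call has 1 to 8 rows; each row shifts and turns the commanded pose from where the row before left it, along the tool's axes as they then stand; what a row does not reach is not made up. A row lasts 1/8 s, in which the tool goes at most 62.5 mm and 10.7 degrees, less where a joint would pass 70% of its speed; a pose out of reach is approached as far as the arm can. A call with a gripper value outside its range is refused whole. OPENING is the finger opening in cm, from 0 to 8.54, set as the call begins (- or left out, the last holds). The fingers move at their own pace and stop on an object; FORCE is the grip in N (left out, the last holds). Time passes only in rows, so rows that do not move let the fingers close. It gives the time, the measured TCP pose, the force and the opening at its end, in the units of the state.
- ctrl.read_state(): the state, without advancing time (a new reading comes with each control period).
- viewer.grab_frame(name): name is "scene" or "top"; returns (picture, depth): 480x640x3 uint8, red, green, blue; 480x640 float32, m along the optical axis (not along the pixel's ray), 0 where there is no reading.
- viewer.camera_params(name): a dict with "fx", "fy", "cx", "cy" (pixels), "R" (3x3) and "t" (3): a world point X has camera coordinates R X + t. Camera axes: x right, y down, z forward; pixel columns grow to the right and rows downward; lengths in m; the calibration is good to about 2 mm. A picture is of the moment at which its call begins. camera_params takes no time and is no camera call.
- job_done(): hands the job in, once; it reports no verdict.
The state is a dict: "time": time; "joints": joint angles; "joint_vel": joint speeds; "tau": joint torques, N m; "tool_pos": TCP position; "ee_rot": TCP orientation; "contact_force": force on the tool from outside, world axes, zero at the start; "torque": the same for the moment, N m; "width": finger opening in m.
Only numpy, scipy, OpenCV 4.12 (cv2) and the standard library are available. Lean on these libraries where they do the work, as an engineer would, in place of code of your own. Each camera call takes 0.05 s, during which the arm holds its last target.

## Working session

There is one attempt and no reset: what is moved stays moved. The work goes in short steps, Python scripts to look and compute and a shell command to move; the robot and the scene stay as the last step left them, time stands still between calls to the robot, and variables do not carry over. Pictures are saved under pics/ and viewed, and the job is handed in when it is done.

```bash
ls; mkdir -p pics; python3 - <<'E'
from cell import ctrl, viewer
import cv2
s=ctrl.read_state(); print(s)
for n in("scene","top"):
    p,d=viewer.grab_frame(n); cv2.imwrite(f"pics/{n}0.png",p[:,:,::-1]); 
    import numpy as np; np.save(f"pics/{n}0.npy",d); print(n,viewer.camera_params(n))
E
```

```text
pics
{'time': 0.0, 'joints': array([ 7.63759923e+01,  1.80072304e+01, -2.75436437e+00,  6.93397034e+01,
        8.05858294e-04,  8.99990061e+01]), 'joint_vel': array([-0.03832368, -0.01254946,  0.02790918, -0.03179711, -0.06077181,
        0.07649707]), 'tau': array([ 1.10738631e-04, -5.39584315e+01,  3.39755094e+01,  1.90494518e-02,
       -1.64876960e-04,  5.17663821e-06]), 'tool_pos': array([0.14119272, 0.58257171, 0.24140171]), 'ee_rot': array([[-9.71866468e-01,  2.35532130e-01, -4.30116959e-04],
       [ 2.35532522e-01,  9.71864955e-01, -1.71492556e-03],
       [ 1.40955282e-05, -1.76798518e-03, -9.99998437e-01]]), 'contact_force': array([-0.01968692,  0.95010364,  0.25527227]), 'torque': array([0.00412842, 0.01617774, 0.05077222]), 'width': 0.08555807377308726}
scene {'fx': 563.4995339936661, 'fy': 563.4995339936661, 'cx': 317.1820873532602, 'cy': 235.2185092784584, 'R': array([[ 0.53454874, -0.84507506, -0.01028519],
       [-0.65384232, -0.40581306, -0.63859688],
       [ 0.53548844,  0.34808605, -0.7694727 ]]), 't': array([-0.39174604,  0.31013723,  1.11746344])}
top {'fx': 488.3319396295779, 'fy': 488.3319396295779, 'cx': 320.10781249037296, 'cy': 239.3475217629542, 'R': array([[ 0.02440839, -0.99969516, -0.00371775],
       [-0.99852991, -0.02419957, -0.04850151],
       [ 0.04839675,  0.00489613, -0.99881619]]), 't': array([-0.17049718,  0.49107196,  0.97329141])}
```

View pics/scene0.png

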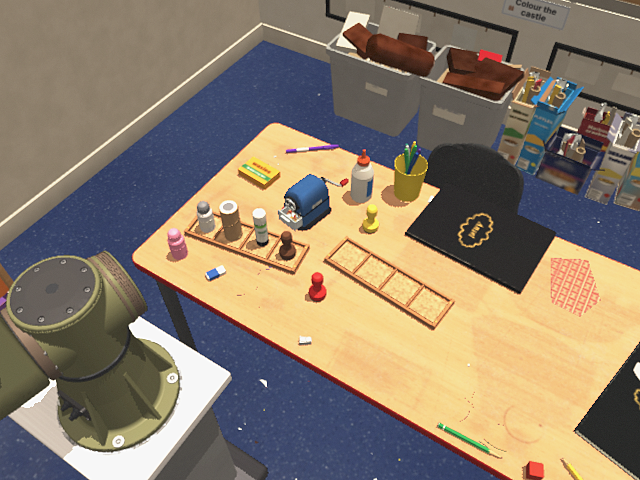

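View pics/top0.png

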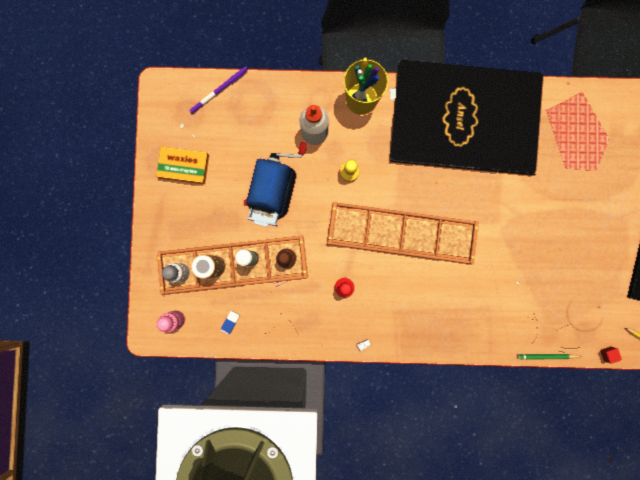

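```bash
cat > h.py <<'E'
import numpy as np, cv2
from cell import ctrl, viewer
def px2w(n,u,v,z):
    c=viewer.camera_params(n); R=c["R"];t=c["t"]
    r=R.T@np.array([(u-c["cx"])/c["fx"],(v-c["cy"])/c["fy"],1]); o=-R.T@t
    return o+r*(z-o[2])/r[2]
def w2px(n,X):
    c=viewer.camera_params(n); p=c["R"]@np.array(X)+c["t"]
    return np.array([c["fx"]*p[0]/p[2]+c["cx"],c["fy"]*p[1]/p[2]+c["cy"]])
E
python3 - <<'E'
import cv2
p=cv2.imread("pics/top0.png")
cv2.imwrite("pics/c1.png",cv2.resize(p[220:345,150:315],None,fx=4.8,fy=4.8,interpolation=cv2.INTER_CUBIC))
cv2.imwrite("pics/c2.png",cv2.resize(p[195:270,320:485],None,fx=4.8,fy=4.8,interpolation=cv2.INTER_CUBIC))
E
```

```text
(no output)
```

View pics/c1.png

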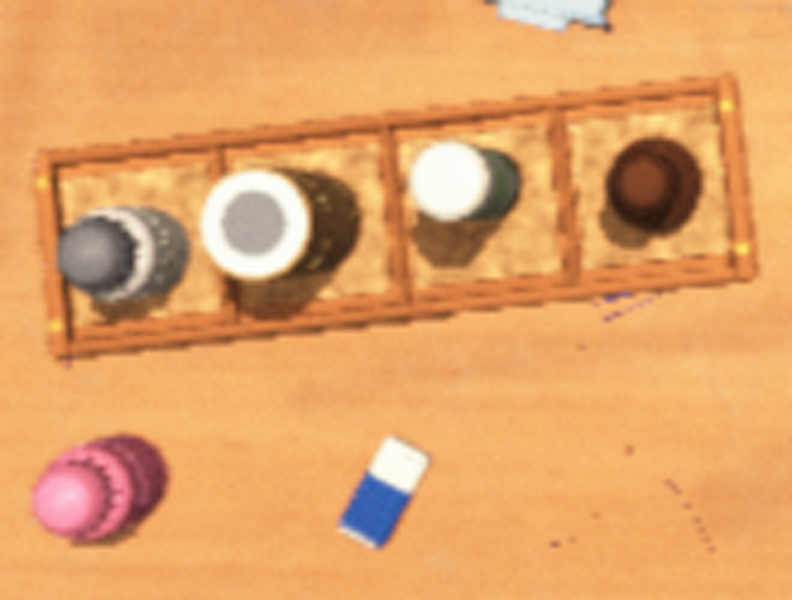

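View pics/c2.png

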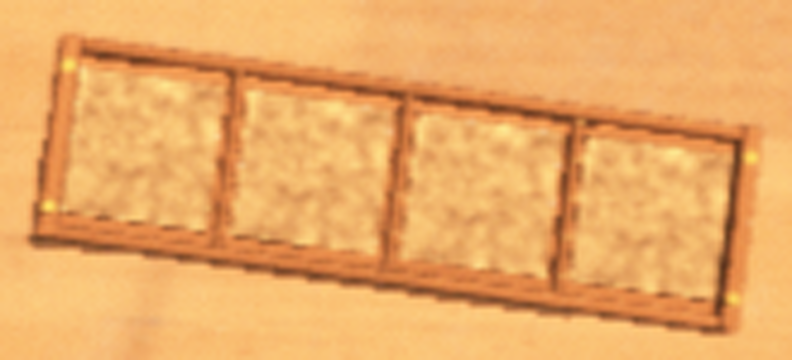

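```bash
cat > pose.py <<'E'
from h import *
def rk(dots,off):
    P=np.array([px2w("top",off[0]+(u+.5)/4.8-.5,off[1]+(v+.5)/4.8-.5,.016) for u,v in dots])
    c=P.mean(0)[:2]; d=(P[0]+P[1]-P[2]-P[3])[:2]; yaw=np.arctan2(-d[0],d[1]); L=np.linalg.norm(d)/2
    return c,yaw,L,P
if __name__=="__main__":
    F=rk([(41,183),(55,327),(727,105),(742,248)],(150,220)); E=rk([(68,64),(49,205),(752,157),(733,298)],(320,195))
    for n,r in(("full",F),("empty",E)):
        c,yaw,L,P=r; y=np.array([-np.sin(yaw),np.cos(yaw)])
        print(n,c.round(4),np.degrees(yaw).round(2),L.round(4))
        for k in(.108,.036,-.036,-.108): print("  bay",(c+k*y).round(4), "r",np.linalg.norm(c+k*y).round(3))
    c,yaw,L,P=F
    Rz=np.array([[np.cos(yaw),np.sin(yaw)],[-np.sin(yaw),np.cos(yaw)]])
    im=cv2.resize(cv2.imread("pics/top0.png")[220:345,150:315],None,fx=4.8,fy=4.8,interpolation=cv2.INTER_CUBIC)
    for n,u,v,z,circ in(("dab",101,252,.083,((.0145,.083),(.019,.064))),("tube",257,224,.107,((.022,.107),(.022,.05))),("glue",450,181,.114,((.0155,.114),(.0155,.05))),("stamp",644,183,.076,((.013,.072),(.02,.026)))):
        p=px2w("top",150+(u+.5)/4.8-.5,220+(v+.5)/4.8-.5,z); print(n,p.round(4),"rack",(Rz@(p[:2]-c)).round(4))
        for r,zz in circ:
            q=np.array([(w2px("top",[p[0]+r*np.cos(a),p[1]+r*np.sin(a),zz])-[150,220]+.5)*4.8-.5 for a in np.linspace(0,6.3,40)])
            cv2.polylines(im,[q.round().astype(int)],True,(255,0,255),1)
    cv2.imwrite("pics/ov.png",im)
E
python3 pose.py
```

```text
full [0.44   0.0185] 7.92 0.2884
  bay [0.4252 0.1255] r 0.443
  bay [0.4351 0.0542] r 0.438
  bay [ 0.445  -0.0171] r 0.445
  bay [ 0.4549 -0.0885] r 0.463
empty [ 0.5131 -0.3245] -6.39 0.2883
  bay [ 0.5251 -0.2171] r 0.568
  bay [ 0.5171 -0.2887] r 0.592
  bay [ 0.5091 -0.3602] r 0.624
  bay [ 0.5011 -0.4318] r 0.661
dab [0.4237 0.1185 0.083 ] rack [-0.0024  0.1013]
tube [0.4363 0.0524 0.107 ] rack [0.001  0.0341]
glue [ 0.4543 -0.0213  0.114 ] rack [ 0.0087 -0.0414]
stamp [ 0.4557 -0.0913  0.076 ] rack [ 0.0004 -0.1109]
```

View pics/ov.png

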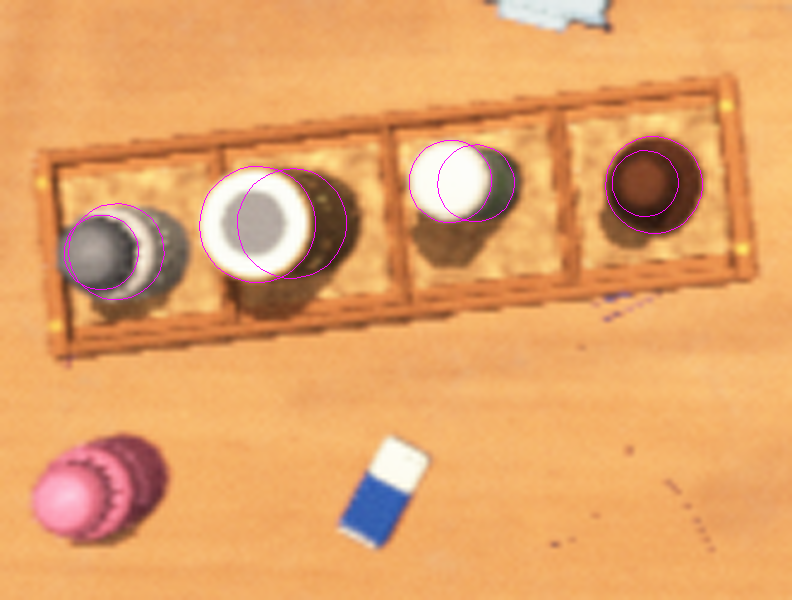

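```bash
python3 -m crank '[[[-5.8,0,0,0,0,5.7],[-5.8,0,0,0,0,5.7],[-5.8,0,0,0,0,5.7],[-5.8,0,0,0,0,5.7],[-5.8,0,0,0,0,5.7],[-5.8,0,0,0,0,5.7],[-5.8,0,0,0,0,5.7],[-5.8,0,0,0,0,5.7]]]' 7.0 30
python3 -m crank '[[[-5.8,0,0,0,0,5.7],[-5.8,0,0,0,0,5.7],[-5.8,0,0,0,0,5.7],[-5.8,0,0,0,0,5.7],[0,0,0,0,0,0],[0,0,0,0,0,0]]]'
cat > go.py <<'E'
import sys; from h import *
x,y,z,yaw=map(float,sys.argv[1:5])
s=ctrl.read_state(); R=s["ee_rot"]; p=s["tool_pos"]
Y=np.degrees(np.arctan2(R[1,1],R[0,1]))
d=(R.T@(np.array([x,y,z])-p))*100
# tilt error: rotation in tool frame to target
a=np.radians(yaw); T=np.array([[np.sin(a),np.cos(a),0],[-np.cos(a),np.sin(a),0],[0,0,-1.]])
rv=np.degrees(cv2.Rodrigues(R.T@T)[0].ravel())
print("t",round(s["time"],2),"pos",p.round(4),"yaw",round(Y,2),"shift cm",d.round(2),"turn",rv.round(2),"w",round(s["width"],4),"F",s["contact_force"].round(1),"j",s["joints"].round(0))
E
python3 go.py .4557 -.0913 .17 7.9
```

```text
time: 1.1
tool_pos: [0.5191, 0.3315, 0.2417]
ee_rot: [[-0.509, 0.861, -0.001], [0.861, 0.509, -0.0], [-0.0, -0.001, -1.0]]
contact_force: [0.3, 0.5, 0.2]
width: 0.07
time: 1.85
tool_pos: [0.6049, 0.1197, 0.2419]
ee_rot: [[-0.139, 0.99, -0.001], [0.99, 0.139, 0.0], [0.0, -0.001, -1.0]]
contact_force: [-0.2, 0.2, 0.1]
width: 0.0703
t 1.85 pos [0.6049 0.1197 0.2419] yaw 7.96 shift cm [-18.83 -17.7    7.2 ] turn [-9.e+01 -5.e-02 -2.e-02] w 0.0703 F [-0.2  0.2  0.1] j [11. 20. -0. 70.  0. 93.]
```

```bash
sed -i 's/\[\[np.sin(a),np.cos(a),0\],\[-np.cos(a),np.sin(a),0\]/[[-np.sin(a),np.cos(a),0],[np.cos(a),np.sin(a),0]/' go.py
python3 -m crank '[[[-4.7,-4.43,0,0,0,0],[-4.7,-4.43,0,0,0,0],[-4.7,-4.43,0,0,0,0],[-4.73,-4.41,0,0,0,0],[0,0,3.5,0,0,0],[0,0,3.5,0,0,0],[0,0,0,0,0,0],[0,0,0,0,0,0]]]'
python3 go.py .4557 -.0913 .060 7.9
python3 - <<'E'
from h import *
for n in("scene","top"):
    p,d=viewer.grab_frame(n)
    p=p[:,:,::-1]
    p = p[180:300,120:360] if n=="scene" else p[200:320,130:370]
    cv2.imwrite(f"pics/{n}1.png",cv2.resize(p,None,fx=3.3,fy=3.3,interpolation=cv2.INTER_CUBIC))
E
```

```text
time: 2.85
tool_pos: [0.4616, -0.0837, 0.1734]
ee_rot: [[-0.141, 0.99, 0.001], [0.99, 0.141, -0.0], [-0.0, 0.001, -1.0]]
contact_force: [0.9, -0.1, 0.1]
width: 0.0701
t 2.85 pos [ 0.4616 -0.0837  0.1734] yaw 8.08 shift cm [-0.67 -0.7  11.34] turn [0.05 0.01 0.18] w 0.0701 F [ 0.9 -0.1  0.1] j [-10.   6. -27.  57.   0.  72.]
```

View pics/scene1.png

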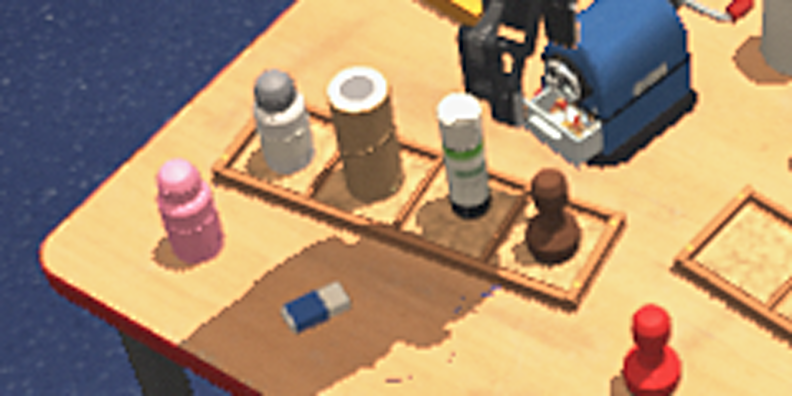

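View pics/top1.png

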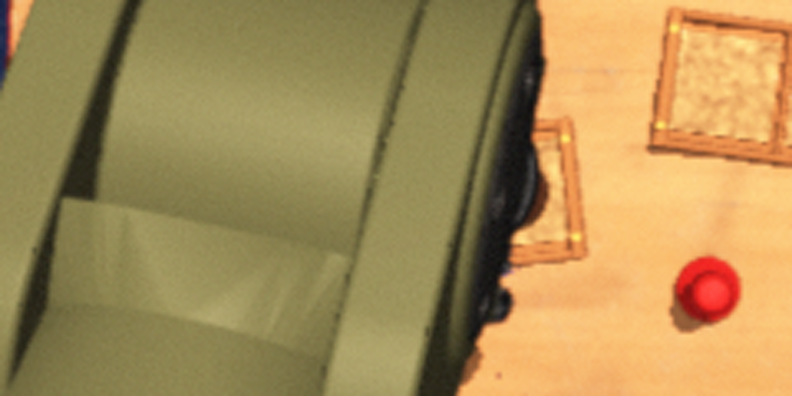

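```bash
python3 - <<'E'
from h import *
s=ctrl.read_state();print(s["tool_pos"])
for X in (s["tool_pos"],s["tool_pos"]+[.035,.005,-.011],s["tool_pos"]-[.035,.005,.011],[.4557,-.0913,.084]): print(((w2px("scene",X)-[120,180])*3.3).round())
E
```

```text
[ 0.46217052 -0.08403037  0.17384027]
[534.  76.]
[559.  51.]
[510. 124.]
[545. 176.]
```

```bash
python3 -m crank '[[[-0.7,-0.7,0,0,0,0],[0,0,2.5,0,0,0],[0,0,2.5,0,0,0],[0,0,2,0,0,0],[0,0,0,0,0,0],[0,0,0,0,0,0]]]'
python3 go.py .4557 -.0913 .060 7.9
```

```text
time: 3.7
tool_pos: [0.4554, -0.0927, 0.1033]
ee_rot: [[-0.139, 0.99, 0.001], [0.99, 0.139, -0.0], [-0.0, 0.001, -1.0]]
contact_force: [0.1, -0.5, 0.6]
width: 0.0703
t 3.7 pos [ 0.4554 -0.0927  0.1033] yaw 7.96 shift cm [0.14 0.04 4.33] turn [0.06 0.03 0.06] w 0.0703 F [ 0.1 -0.5  0.6] j [-12.  10. -33.  47.  -0.  71.]
```

```bash
python3 -m crank '[[[0.1,0,2,0,0,0],[0,0,2.3,0,0,0],[0,0,0,0,0,0],[0,0,0,0,0,0]]]'
python3 -m crank '[[[0,0,0,0,0,0],[0,0,0,0,0,0],[0,0,0,0,0,0],[0,0,0,0,0,0],[0,0,0,0,0,0],[0,0,0,0,0,0],[0,0,0,0,0,0],[0,0,0,0,0,0]]]' 1 30
python3 go.py .4557 -.0913 .060 7.9
```

```text
time: 4.2
tool_pos: [0.4557, -0.0916, 0.0605]
ee_rot: [[-0.139, 0.99, 0.002], [0.99, 0.139, -0.0], [-0.001, 0.002, -1.0]]
contact_force: [0.5, -0.7, -0.2]
width: 0.07
time: 5.2
tool_pos: [0.4554, -0.0915, 0.0598]
ee_rot: [[-0.139, 0.99, 0.001], [0.99, 0.139, -0.0], [-0.0, 0.001, -1.0]]
contact_force: [0.5, 0.7, 6.1]
width: 0.0251
t 5.2 pos [ 0.4554 -0.0915  0.0598] yaw 7.98 shift cm [ 0.02  0.03 -0.02] turn [0.06 0.02 0.08] w 0.0251 F [0.5 0.7 6.1] j [-11.  13. -36.  41.  -0.  71.]
```

```bash
python3 -m crank '[[[0,0,-1,0,0,0],[0,0,-3,0,0,0],[0,0,-4,0,0,0],[0,0,-4,0,0,0],[0,0,0,0,0,4.8],[0,0,0,0,0,4.8],[0,0,0,0,0,4.7],[0,0,0,0,0,0]]]'
python3 go.py .5251 -.2171 .17 -6.4
```

```text
time: 6.2
tool_pos: [0.4544, -0.0913, 0.1794]
ee_rot: [[0.109, 0.994, -0.001], [0.994, -0.109, 0.0], [0.0, -0.001, -1.0]]
contact_force: [-0.3, 0.0, -0.4]
width: 0.0249
t 6.2 pos [ 0.4544 -0.0913  0.1794] yaw -6.27 shift cm [-11.73   8.4    0.94] turn [-0.03 -0.    0.13] w 0.0249 F [-0.3  0.  -0.4] j [-11.   6. -27.  58.   0.  85.]
```

```bash
python3 -m crank '[[[-3,0.9,0,0,0,0],[-3,2.5,0,0,0,0],[-3,2.5,0,0,0,0],[-2.7,2.5,0,0,0,0],[0,0,0,0,0,0],[0,0,0,0,0,0]]]'
python3 go.py .5251 -.2171 .061 -6.4
```

```text
time: 6.95
tool_pos: [0.5246, -0.2165, 0.1789]
ee_rot: [[0.109, 0.994, -0.001], [0.994, -0.109, 0.001], [0.001, -0.002, -1.0]]
contact_force: [-0.4, 0.4, -0.7]
width: 0.0246
t 6.95 pos [ 0.5246 -0.2165  0.1789] yaw -6.28 shift cm [-0.06  0.07 11.79] turn [-0.09 -0.04  0.12] w 0.0246 F [-0.4  0.4 -0.7] j [-22.  16. -13.  60.   0.  74.]
```

```bash
python3 -m crank '[[[-0.1,0.1,3,0,0,0],[0,0,4,0,0,0],[0,0,3,0,0,0],[0,0,1.2,0,0,0],[0,0,0.3,0,0,0],[0,0,0,0,0,0],[0,0,0,0,0,0]]]'
python3 go.py .5251 -.2171 .0605 -6.4
```

```text
time: 7.82
tool_pos: [0.5272, -0.2184, 0.0656]
ee_rot: [[0.11, 0.994, 0.002], [0.994, -0.11, -0.001], [-0.001, 0.002, -1.0]]
contact_force: [-0.1, 0.9, -1.3]
width: 0.0249
t 7.83 pos [ 0.5272 -0.2184  0.0656] yaw -6.32 shift cm [ 0.1  -0.22  0.51] turn [0.12 0.03 0.08] w 0.0249 F [-0.1  0.9 -1.3] j [-23.  22. -21.  46.   0.  74.]
```

```bash
python3 -m crank '[[[0.1,-0.2,0.3,0,0,0],[0,0,0.2,0,0,0],[0,0,0,0,0,0],[0,0,0,0,0,0]]]'
python3 go.py .5251 -.2171 .0600 -6.4
```

```text
time: 8.32
tool_pos: [0.5246, -0.2169, 0.0598]
ee_rot: [[0.11, 0.994, 0.001], [0.994, -0.11, -0.0], [-0.0, 0.001, -1.0]]
contact_force: [-1.0, 0.4, 6.5]
width: 0.025
t 8.32 pos [ 0.5246 -0.2169  0.0598] yaw -6.32 shift cm [-0.01  0.05 -0.02] turn [0.03 0.01 0.08] w 0.025 F [-1.   0.4  6.5] j [-22.  22. -22.  46.  -0.  74.]
```

```bash
python3 -m crank '[[[0,0,0,0,0,0],[0,0,0,0,0,0],[0,0,0,0,0,0],[0,0,0,0,0,0]]]' 6
python3 -m crank '[[[0,0,-1,0,0,0],[0,0,-3,0,0,0],[0,0,-4,0,0,0],[0,0,-4,0,0,0],[0,0,-2,0,0,0],[0,0,0,0,0,0],[0,0,0,0,0,0]]]'
python3 go.py .4543 -.0213 .2 7.9
```

```text
time: 8.82
tool_pos: [0.5243, -0.2168, 0.0592]
ee_rot: [[0.11, 0.994, -0.0], [0.994, -0.11, 0.0], [0.0, -0.0, -1.0]]
contact_force: [-0.8, -0.9, 0.1]
width: 0.0603
time: 9.7
tool_pos: [0.5239, -0.2166, 0.1986]
ee_rot: [[0.11, 0.994, -0.001], [0.994, -0.11, 0.0], [0.0, -0.001, -1.0]]
contact_force: [0.5, -0.5, 0.4]
width: 0.06
t 9.7 pos [ 0.5239 -0.2166  0.1986] yaw -6.32 shift cm [18.65 -9.07 -0.13] turn [ -0.05  -0.02 -14.22] w 0.06 F [ 0.5 -0.5  0.4] j [-22.  16. -12.  63.  -0.  74.]
```

```bash
python3 -m crank '[[[4,-3,0,0,0,0],[4,-3,0,0,0,0],[4,-3,0,0,0,0],[4,0,0,0,0,0],[2.65,0,0,0,0,-4.8],[0,0,0,0,0,-4.8],[0,0,0,0,0,-4.7],[0,0,0,0,0,0]]]'
python3 go.py .4543 -.0213 .064 7.9
```

```text
time: 10.7
tool_pos: [0.4546, -0.0214, 0.1981]
ee_rot: [[-0.138, 0.99, -0.002], [0.99, 0.138, 0.0], [0.0, -0.002, -1.0]]
contact_force: [-0.0, 0.1, 0.1]
width: 0.06
t 10.7 pos [ 0.4546 -0.0214  0.1981] yaw 7.94 shift cm [1.000e-02 0.000e+00 1.341e+01] turn [-0.13 -0.02  0.04] w 0.06 F [-0.   0.1  0.1] j [ -3.   4. -26.  60.  -0.  79.]
```

```bash
python3 - <<'E'
from h import *
p,d=viewer.grab_frame("scene")
cv2.imwrite("pics/scene2.png",cv2.resize(p[150:330,120:460,::-1],None,fx=2.3,fy=2.3,interpolation=cv2.INTER_CUBIC))
E
```

```text
(no output)
```

View pics/scene2.png

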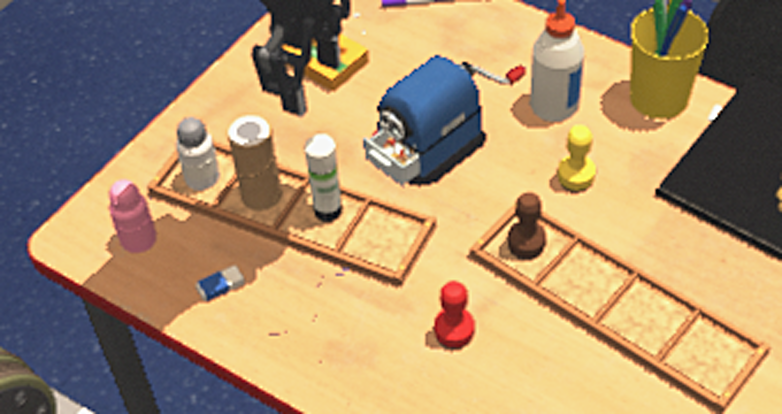

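The stamp stands upright in the leftmost empty bay (crop pixel 527,230). Next is the glue stick.

```bash
python3 -m crank '[[[0,0,3,0,0,0],[0,0,3,0,0,0],[0,0,3,0,0,0],[0,0,3,0,0,0],[0,0,1.4,0,0,0],[0,0,0,0,0,0],[0,0,0,0,0,0]]]'
python3 go.py .4543 -.0213 .064 7.9
python3 -m crank '[[[0,0,0,0,0,0],[0,0,0,0,0,0],[0,0,0,0,0,0],[0,0,0,0,0,0],[0,0,0,0,0,0],[0,0,0,0,0,0],[0,0,0,0,0,0]]]' 1.5 30
python3 go.py .4543 -.0213 .064 7.9
```

```text
time: 11.62
tool_pos: [0.4563, -0.0216, 0.0662]
ee_rot: [[-0.138, 0.99, 0.001], [0.99, 0.138, -0.0], [-0.0, 0.001, -1.0]]
contact_force: [0.0, 0.0, -0.4]
width: 0.0599
t 11.62 pos [ 0.4563 -0.0216  0.0662] yaw 7.95 shift cm [ 0.06 -0.19  0.22] turn [0.07 0.01 0.05] w 0.0599 F [ 0.   0.  -0.4] j [ -3.  11. -36.  42.   0.  79.]
time: 12.5
tool_pos: [0.4559, -0.0216, 0.0662]
ee_rot: [[-0.139, 0.99, 0.001], [0.99, 0.139, -0.0], [-0.0, 0.001, -1.0]]
contact_force: [-1.7, -0.5, 6.0]
width: 0.0295
t 12.5 pos [ 0.4559 -0.0216  0.0662] yaw 7.97 shift cm [ 0.05 -0.16  0.22] turn [0.06 0.02 0.07] w 0.0295 F [-1.7 -0.5  6. ] j [ -3.  11. -36.  42.  -0.  79.]
```

```bash
python3 -m crank '[[[0,0,-1,0,0,0],[0,0,-3,0,0,0],[0,0,-4,0,0,0],[0,0,-4,0,0,0],[0,0,-2,0,0,4.8],[0,0,0,0,0,4.8],[0,0,0,0,0,4.7],[0,0,0,0,0,0]]]'
python3 go.py .5171 -.2887 .2 -6.4
```

```text
time: 13.5
tool_pos: [0.4555, -0.0215, 0.2059]
ee_rot: [[0.109, 0.994, 0.001], [0.994, -0.109, 0.0], [0.0, 0.001, -1.0]]
contact_force: [-1.0, -0.9, -0.2]
width: 0.0295
t 13.5 pos [ 0.4555 -0.0215  0.2059] yaw -6.27 shift cm [-25.89   9.04   0.59] turn [ 0.04 -0.    0.13] w 0.0295 F [-1.  -0.9 -0.2] j [ -3.   4. -25.  61.   0.  94.]
```

```bash
python3 -m crank '[[[-3.7,0,0,0,0,0],[-3.7,1,0,0,0,0],[-3.7,2,0,0,0,0],[-3.7,2,0,0,0,0],[-3.7,2,0,0,0,0],[-3.7,2,0,0,0,0],[-3.7,0,0,0,0,0],[0,0,0,0,0,0]]]'
python3 -m crank '[[[0,0,0,0,0,0],[0,0,0,0,0,0]]]'
python3 go.py .5171 -.2887 .2 -6.4
```

```text
time: 14.5
tool_pos: [0.5161, -0.2911, 0.205]
ee_rot: [[0.112, 0.994, -0.0], [0.994, -0.112, -0.0], [-0.0, -0.0, -1.0]]
contact_force: [-0.1, 0.1, -0.3]
width: 0.0296
time: 14.75
tool_pos: [0.5164, -0.2879, 0.2054]
ee_rot: [[0.109, 0.994, -0.0], [0.994, -0.109, 0.0], [0.0, -0.0, -1.0]]
contact_force: [-0.2, -0.3, -0.8]
width: 0.0295
t 14.75 pos [ 0.5164 -0.2879  0.2054] yaw -6.23 shift cm [-0.07  0.08  0.54] turn [-0.01 -0.02  0.17] w 0.0295 F [-0.2 -0.3 -0.8] j [-29.  18.  -8.  64.   0.  67.]
```

Descend to 0.070 first, then the rest slowly (grasp was at 0.0662).

```bash
python3 -m crank '[[[-0.1,0,3,0,0,0],[0,0,4,0,0,0],[0,0,4,0,0,0],[0,0,2,0,0,0],[0,0,0,0,0,0],[0,0,0,0,0,0],[0,0,0,0,0,0]]]'
python3 go.py .5171 -.2887 .0660 -6.4
```

```text
time: 15.62
tool_pos: [0.5173, -0.2902, 0.0768]
ee_rot: [[0.11, 0.994, 0.002], [0.994, -0.11, -0.001], [-0.001, 0.002, -1.0]]
contact_force: [0.1, 0.8, -1.8]
width: 0.0295
t 15.62 pos [ 0.5173 -0.2902  0.0768] yaw -6.3 shift cm [ 0.15 -0.04  1.08] turn [0.13 0.05 0.1 ] w 0.0295 F [ 0.1  0.8 -1.8] j [-29.  24. -17.  49.   0.  67.]
```

```bash
python3 -m crank '[[[0.1,0,0.5,0,0,0],[0,0,0.4,0,0,0],[0,0,0.2,0,0,0],[0,0,0,0,0,0],[0,0,0,0,0,0]]]'
python3 go.py .5171 -.2887 .0660 -6.4
```

```text
time: 16.25
tool_pos: [0.5164, -0.289, 0.066]
ee_rot: [[0.11, 0.994, 0.001], [0.994, -0.11, -0.001], [-0.0, 0.001, -1.0]]
contact_force: [-5.5, 1.9, 16.2]
width: 0.0293
t 16.25 pos [ 0.5164 -0.289   0.066 ] yaw -6.33 shift cm [0.04 0.07 0.  ] turn [0.04 0.03 0.07] w 0.0293 F [-5.5  1.9 16.2] j [-29.  24. -18.  48.  -0.  67.]
```

```bash
python3 -m crank '[[[0,0,-0.1,0,0,0],[0,0,0,0,0,0]]]'
python3 -m crank '[[[0,0,0,0,0,0],[0,0,0,0,0,0],[0,0,0,0,0,0],[0,0,0,0,0,0]]]' 6.5
python3 -m crank '[[[0,0,-1,0,0,0],[0,0,-3,0,0,0],[0,0,-4,0,0,0],[0,0,-4,0,0,0],[0,0,-2,0,0,0],[0,0,0,0,0,0],[0,0,0,0,0,0]]]'
python3 go.py .4363 .0524 .2 7.9
python3 - <<'E'
from h import *
p,d=viewer.grab_frame("scene")
cv2.imwrite("pics/scene3.png",cv2.resize(p[150:330,120:460,::-1],None,fx=2.3,fy=2.3,interpolation=cv2.INTER_CUBIC))
E
```

```text
time: 16.5
tool_pos: [0.5164, -0.2889, 0.0661]
ee_rot: [[0.11, 0.994, 0.0], [0.994, -0.11, -0.0], [-0.0, 0.0, -1.0]]
contact_force: [-2.4, 1.4, 8.7]
width: 0.0297
time: 17.0
tool_pos: [0.5163, -0.2888, 0.0651]
ee_rot: [[0.11, 0.994, -0.0], [0.994, -0.11, 0.0], [0.0, -0.0, -1.0]]
contact_force: [0.9, -0.2, 0.4]
width: 0.0651
time: 17.88
tool_pos: [0.516, -0.2886, 0.2046]
ee_rot: [[0.11, 0.994, -0.001], [0.994, -0.11, 0.0], [0.0, -0.001, -1.0]]
contact_force: [-0.1, 0.1, -0.2]
width: 0.0651
t 17.88 pos [ 0.516  -0.2886  0.2046] yaw -6.32 shift cm [ 33.02 -11.68   0.48] turn [ -0.05  -0.03 -14.22] w 0.0651 F [-0.1  0.1 -0.2] j [-29.  18.  -8.  64.  -0.  67.]
```

View pics/scene3.png

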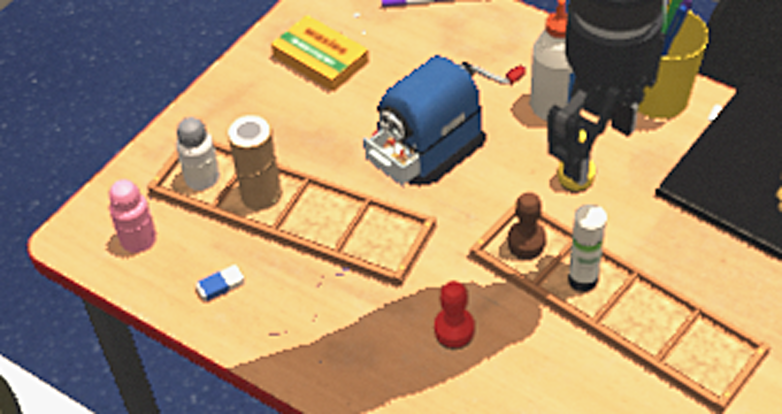

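The glue stick stands upright in bay 2 (crop 585,275). Now the tube.

```bash
python3 -m crank '[[[4.1,-2,0,0,0,0],[4.1,-2,0,0,0,0],[4.1,-2,0,0,0,0],[4.1,-2,0,0,0,0],[4.1,-2,0,0,0,0],[4.1,-1.7,0,0,0,0],[4.2,0,0,0,0,0],[4.2,0,0,0,0,0]]]' 7.2
python3 -m crank '[[[0,0,0,0,0,-4.8],[0,0,0,0,0,-4.8],[0,0,0,0,0,-4.7],[0,0,0,0,0,0],[0,0,0,0,0,0]]]'
python3 go.py .4363 .0524 .066 7.9
```

```text
time: 18.92
tool_pos: [0.4355, 0.0532, 0.2043]
ee_rot: [[0.11, 0.994, -0.002], [0.994, -0.11, -0.0], [-0.0, -0.002, -1.0]]
contact_force: [0.4, -0.0, 0.0]
width: 0.0722
time: 19.55
tool_pos: [0.436, 0.0519, 0.2047]
ee_rot: [[-0.137, 0.991, -0.001], [0.991, 0.137, -0.0], [-0.0, -0.001, -1.0]]
contact_force: [0.6, 0.2, 0.9]
width: 0.0717
t 19.55 pos [0.436  0.0519 0.2047] yaw 7.89 shift cm [ 0.04  0.05 13.87] turn [-0.07  0.   -0.01] w 0.0717 F [0.6 0.2 0.9] j [  7.   2. -27.  61.  -0.  89.]
```

```bash
python3 -m crank '[[[0,0,3,0,0,0],[0,0,3,0,0,0],[0,0,3,0,0,0],[0,0,3,0,0,0],[0,0,1.7,0,0,0],[0,0,0,0,0,0],[0,0,0,0,0,0]]]'
python3 go.py .4363 .0524 .066 7.9
python3 -m crank '[[[0,0,0,0,0,0],[0,0,0,0,0,0],[0,0,0,0,0,0],[0,0,0,0,0,0],[0,0,0,0,0,0],[0,0,0,0,0,0],[0,0,0,0,0,0]]]' 2.5 30
python3 go.py .4363 .0524 .066 7.9
```

```text
time: 20.42
tool_pos: [0.4369, 0.052, 0.0689]
ee_rot: [[-0.138, 0.99, 0.001], [0.99, 0.138, 0.0], [-0.0, 0.001, -1.0]]
contact_force: [1.4, 0.0, -0.4]
width: 0.0718
t 20.43 pos [0.4369 0.052  0.0689] yaw 7.94 shift cm [ 0.05 -0.05  0.29] turn [0.03 0.   0.04] w 0.0718 F [ 1.4  0.  -0.4] j [  7.  10. -38.  42.   0.  89.]
time: 21.3
tool_pos: [0.4373, 0.0521, 0.0692]
ee_rot: [[-0.139, 0.99, 0.002], [0.99, 0.139, 0.0], [-0.0, 0.002, -1.0]]
contact_force: [-0.4, 0.1, 5.9]
width: 0.0434
t 21.3 pos [0.4373 0.0521 0.0692] yaw 7.97 shift cm [ 0.04 -0.09  0.32] turn [0.1  0.   0.07] w 0.0434 F [-0.4  0.1  5.9] j [  7.  10. -38.  42.  -0.  89.]
```

```bash
python3 -m crank '[[[0,0,-1,0,0,0],[0,0,-3,0,0,0],[0,0,-4,0,0,0],[0,0,-4,0,0,0],[0,0,-2,0,0,4.8],[0,0,0,0,0,4.8],[0,0,0,0,0,4.7],[0,0,0,0,0,0]]]'
python3 go.py .5091 -.3602 .2 -6.4
```

```text
time: 22.3
tool_pos: [0.4364, 0.052, 0.2088]
ee_rot: [[0.109, 0.994, 0.0], [0.994, -0.109, 0.0], [0.0, 0.0, -1.0]]
contact_force: [0.6, -0.2, -0.1]
width: 0.0436
t 22.3 pos [0.4364 0.052  0.2088] yaw -6.28 shift cm [-40.18  11.73   0.88] turn [ 0.02 -0.    0.12] w 0.0436 F [ 0.6 -0.2 -0.1] j [  7.   2. -27.  62.   0. 103.]
```

```bash
python3 -m crank '[[[-4.4,0,0,0,0,0],[-4.4,0,0,0,0,0],[-4.4,1.7,0,0,0,0],[-4.5,2,0,0,0,0],[-4.5,2,0,0,0,0],[-4.5,2,0,0,0,0],[-4.5,2,0,0,0,0],[-4.5,2,0,0,0,0]]]'
python3 -m crank '[[[-4.5,0,0,0,0,0],[0,0,0,0,0,0],[0,0,0,0,0,0],[0,0,0,0,0,0]]]'
python3 go.py .5091 -.3602 .069 -6.4
```

```text
time: 23.3
tool_pos: [0.5136, -0.3173, 0.2084]
ee_rot: [[0.109, 0.994, -0.0], [0.994, -0.109, 0.0], [0.0, -0.0, -1.0]]
contact_force: [0.5, 0.3, -0.3]
width: 0.0433
time: 23.8
tool_pos: [0.5085, -0.3593, 0.2084]
ee_rot: [[0.109, 0.994, -0.0], [0.994, -0.109, 0.0], [0.0, -0.0, -1.0]]
contact_force: [-0.3, 0.2, -0.5]
width: 0.0434
t 23.8 pos [ 0.5085 -0.3593  0.2084] yaw -6.23 shift cm [-0.09  0.08 13.94] turn [-0.01 -0.02  0.17] w 0.0434 F [-0.3  0.2 -0.5] j [-35.  21.  -3.  66.   0.  61.]
```

```bash
python3 -m crank '[[[-0.1,0,3,0,0,0],[0,0,4,0,0,0],[0,0,4,0,0,0],[0,0,2.2,0,0,0],[0,0,0,0,0,0],[0,0,0,0,0,0],[0,0,0,0,0,0]]]'
python3 go.py .5091 -.3602 .069 -6.4
```

```text
time: 24.68
tool_pos: [0.5094, -0.3619, 0.078]
ee_rot: [[0.11, 0.994, 0.002], [0.994, -0.11, -0.002], [-0.001, 0.002, -1.0]]
contact_force: [-0.3, 0.2, -0.5]
width: 0.0432
t 24.68 pos [ 0.5094 -0.3619  0.078 ] yaw -6.3 shift cm [ 0.17 -0.05  0.9 ] turn [0.13 0.08 0.1 ] w 0.0432 F [-0.3  0.2 -0.5] j [-35.  27. -12.  51.  -0.  61.]
```

```bash
python3 -m crank '[[[0.1,0,0.4,0,0,0],[0,0,0.3,0,0,0],[0,0,0.1,0,0,0],[0,0,0,0,0,0],[0,0,0,0,0,0]]]'
python3 go.py .5091 -.3602 .069 -6.4
```

```text
time: 25.3
tool_pos: [0.5086, -0.3606, 0.0692]
ee_rot: [[0.11, 0.994, 0.001], [0.994, -0.11, -0.0], [-0.0, 0.001, -1.0]]
contact_force: [-1.3, 0.9, 6.0]
width: 0.043
t 25.3 pos [ 0.5086 -0.3606  0.0692] yaw -6.33 shift cm [0.04 0.04 0.02] turn [0.04 0.02 0.07] w 0.043 F [-1.3  0.9  6. ] j [-35.  27. -13.  50.   0.  61.]
```

```bash
python3 -m crank '[[[0,0,0,0,0,0],[0,0,0,0,0,0],[0,0,0,0,0,0],[0,0,0,0,0,0]]]' 7.2
python3 -m crank '[[[0,0,-1,0,0,0],[0,0,-3,0,0,0],[0,0,-4,0,0,0],[0,0,-4,0,0,0],[0,0,-2,0,0,0],[0,0,0,0,0,0]]]'
python3 -m crank '[[[4.5,-1.7,0,0,0,0],[4.5,-2,0,0,0,0],[4.5,-2,0,0,0,0],[4.5,-2,0,0,0,0],[4.5,-2,0,0,0,0],[4.5,-2,0,0,0,0],[4.5,-2,0,0,0,0],[4.5,0,0,0,0,0]]]'
python3 -m crank '[[[4,0,0,0,0,0],[4,0,0,0,0,-4.8],[0,0,0,0,0,-4.8],[0,0,0,0,0,-4.7],[0,0,0,0,0,0],[0,0,0,0,0,0]]]'
python3 go.py .424 .1197 .046 7.9
python3 - <<'E'
from h import *
p,d=viewer.grab_frame("scene")
cv2.imwrite("pics/scene4.png",cv2.resize(p[150:330,120:460,::-1],None,fx=2.3,fy=2.3,interpolation=cv2.INTER_CUBIC))
E
```

```text
time: 25.8
tool_pos: [0.5083, -0.3604, 0.0681]
ee_rot: [[0.11, 0.994, -0.0], [0.994, -0.11, 0.0], [0.0, -0.0, -1.0]]
contact_force: [0.5, -0.5, 0.2]
width: 0.072
time: 26.55
tool_pos: [0.5096, -0.3613, 0.2109]
ee_rot: [[0.11, 0.994, 0.004], [0.994, -0.11, -0.003], [-0.002, 0.004, -1.0]]
contact_force: [-0.2, 0.6, -1.5]
width: 0.072
time: 27.55
tool_pos: [0.4098, 0.0137, 0.2073]
ee_rot: [[0.11, 0.994, -0.002], [0.994, -0.11, -0.0], [-0.0, -0.002, -1.0]]
contact_force: [1.9, -0.1, -0.5]
width: 0.0722
time: 28.3
tool_pos: [0.4204, 0.0918, 0.2078]
ee_rot: [[-0.137, 0.991, -0.001], [0.991, 0.137, -0.0], [-0.0, -0.001, -1.0]]
contact_force: [-0.1, 0.9, 1.1]
width: 0.0723
t 28.3 pos [0.4204 0.0918 0.2078] yaw 7.88 shift cm [ 2.71  0.76 16.18] turn [-0.05  0.   -0.02] w 0.0723 F [-0.1  0.9  1.1] j [ 12.   1. -28.  61.   0.  94.]
```

View pics/scene4.png

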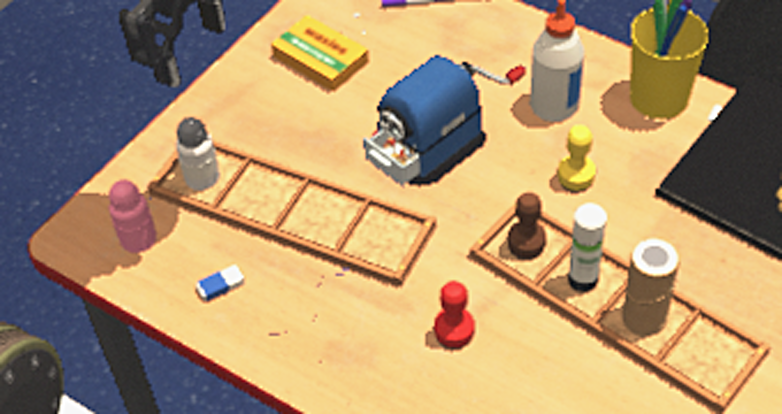

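```bash
python3 -m crank '[[[2.7,0.75,3,0,0,0],[0,0,4,0,0,0],[0,0,2,0,0,0],[0,0,0,0,0,0],[0,0,0,0,0,0]]]' 6.4
python3 go.py .424 .1197 .046 7.9
python3 - <<'E'
from h import *
p,d=viewer.grab_frame("scene")
cv2.imwrite("pics/scene5.png",cv2.resize(p[150:270,120:280,::-1],None,fx=4.8,fy=4.8,interpolation=cv2.INTER_CUBIC))
print(px2w("top",178,320,.03))
E
```

```text
time: 28.98
tool_pos: [0.4251, 0.1198, 0.1191]
ee_rot: [[-0.138, 0.99, 0.001], [0.99, 0.138, 0.0], [0.0, 0.001, -1.0]]
contact_force: [1.0, 0.3, 0.9]
width: 0.064
t 28.98 pos [0.4251 0.1198 0.1191] yaw 7.94 shift cm [ 0.   -0.11  7.31] turn [ 0.06 -0.01  0.04] w 0.064 F [1.  0.3 0.9] j [ 16.   6. -34.  49.   0.  98.]
[0.32875337 0.11676203 0.03      ]
```

View pics/scene5.png

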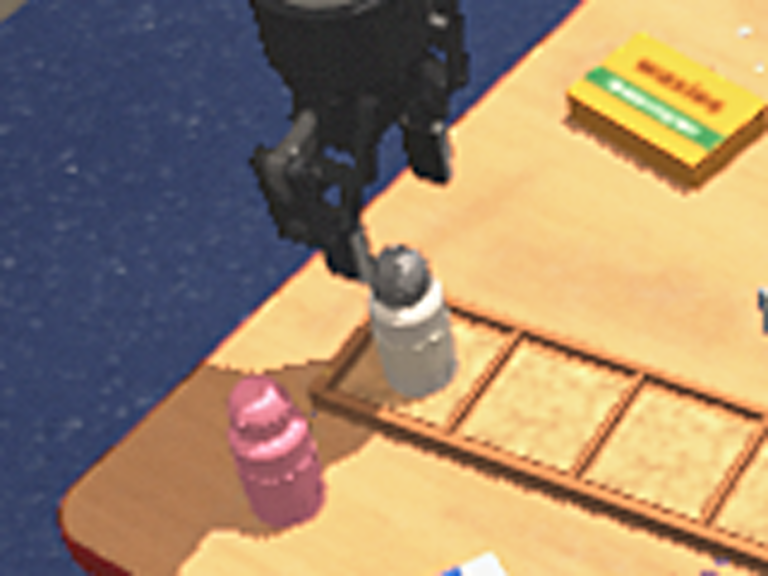

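```bash
python3 -m crank '[[[0,-0.1,2.5,0,0,0],[0,0,2.5,0,0,0],[0,0,2.3,0,0,0],[0,0,0,0,0,0],[0,0,0,0,0,0],[0,0,0,0,0,0]]]'
python3 go.py .424 .1197 .046 7.9
python3 -m crank '[[[0,0,0,0,0,0],[0,0,0,0,0,0],[0,0,0,0,0,0],[0,0,0,0,0,0],[0,0,0,0,0,0],[0,0,0,0,0,0],[0,0,0,0,0,0]]]' 2.5 30
python3 go.py .424 .1197 .046 7.9
```

```text
time: 29.78
tool_pos: [0.4246, 0.1199, 0.0466]
ee_rot: [[-0.139, 0.99, 0.002], [0.99, 0.139, 0.001], [0.0, 0.002, -1.0]]
contact_force: [1.2, 0.4, -0.5]
width: 0.0639
t 29.77 pos [0.4246 0.1199 0.0466] yaw 7.97 shift cm [-0.01 -0.06  0.06] turn [ 0.13 -0.02  0.07] w 0.0639 F [ 1.2  0.4 -0.5] j [ 16.  12. -40.  39.  -0.  98.]
time: 30.65
tool_pos: [0.4239, 0.1198, 0.046]
ee_rot: [[-0.139, 0.99, 0.001], [0.99, 0.139, 0.0], [0.0, 0.001, -1.0]]
contact_force: [-1.0, -0.7, 5.5]
width: 0.0371
t 30.65 pos [0.4239 0.1198 0.046 ] yaw 7.98 shift cm [-0.01  0.01  0.  ] turn [ 0.06 -0.01  0.08] w 0.0371 F [-1.  -0.7  5.5] j [ 16.  12. -40.  39.  -0.  98.]
```

```bash
python3 -m crank '[[[0,0,-1,0,0,0],[0,0,-3,0,0,0],[0,0,-4,0,0,0],[0,0,-4,0,0,0],[0,0,-3,0,0,4.8],[0,0,0,0,0,4.8],[0,0,0,0,0,4.7],[0,0,0,0,0,0]]]'
python3 go.py .5011 -.4318 .2 -6.4
```

```text
time: 31.65
tool_pos: [0.4234, 0.1196, 0.1958]
ee_rot: [[0.109, 0.994, 0.0], [0.994, -0.109, 0.0], [0.0, 0.0, -1.0]]
contact_force: [-0.4, 0.0, -0.7]
width: 0.0372
t 31.65 pos [0.4234 0.1196 0.1958] yaw -6.27 shift cm [-53.96  13.75  -0.42] turn [ 0.02 -0.01  0.13] w 0.0372 F [-0.4  0.  -0.7] j [ 16.   2. -28.  60.  -0. 112.]
```

```bash
python3 -m crank '[[[-4.5,0.3,0,0,0,0],[-4.5,0.4,0,0,0,0],[-4.5,1,0,0,0,0],[-4.5,1,0,0,0,0],[-4.5,1.6,0,0,0,0],[-4.5,1.6,0,0,0,0],[-4.5,1.6,0,0,0,0],[-4.5,1.6,0,0,0,0]]]'
python3 -m crank '[[[-4.5,1.6,0,0,0,0],[-4.5,1.6,0,0,0,0],[-4.5,0.8,0,0,0,0],[-4.4,0.6,0,0,0,0],[0,0,0,0,0,0],[0,0,0,0,0,0],[0,0,0,0,0,0]]]'
python3 go.py .5011 -.4318 .046 -6.4
```

```text
time: 32.65
tool_pos: [0.4743, -0.2498, 0.1954]
ee_rot: [[0.109, 0.994, 0.0], [0.994, -0.109, 0.0], [0.0, 0.0, -1.0]]
contact_force: [0.8, 0.4, -0.2]
width: 0.037
time: 33.52
tool_pos: [0.5002, -0.43, 0.1954]
ee_rot: [[0.109, 0.994, -0.0], [0.994, -0.109, 0.001], [0.0, -0.0, -1.0]]
contact_force: [0.7, 0.1, -1.0]
width: 0.0372
t 33.52 pos [ 0.5002 -0.43    0.1954] yaw -6.24 shift cm [-0.17  0.11 14.94] turn [-0.02 -0.03  0.16] w 0.0372 F [ 0.7  0.1 -1. ] j [-41.  26.   2.  67.   0.  56.]
```

```bash
python3 -m crank '[[[-0.1,0,4,0,0,0],[0,0,4,0,0,0],[0,0,4,0,0,0],[0,0,2,0,0,0],[0,0,0,0,0,0],[0,0,0,0,0,0],[0,0,0,0,0,0]]]'
python3 go.py .5011 -.4318 .046 -6.4
```

```text
time: 34.4
tool_pos: [0.5011, -0.4327, 0.0571]
ee_rot: [[0.11, 0.994, 0.002], [0.994, -0.11, -0.002], [-0.002, 0.002, -1.0]]
contact_force: [-0.4, 0.2, -0.8]
width: 0.0368
t 34.4 pos [ 0.5011 -0.4327  0.0571] yaw -6.3 shift cm [ 0.09 -0.02  1.11] turn [0.13 0.09 0.1 ] w 0.0368 F [-0.4  0.2 -0.8] j [-41.  31.  -8.  51.  -0.  55.]
```

```bash
python3 -m crank '[[[0,0,0.5,0,0,0],[0,0,0.4,0,0,0],[0,0,0.1,0,0,0],[0,0,0,0,0,0],[0,0,0,0,0,0]]]'
python3 go.py .5011 -.4318 .046 -6.4
```

```text
time: 35.02
tool_pos: [0.5002, -0.4323, 0.0461]
ee_rot: [[0.11, 0.994, 0.0], [0.994, -0.11, -0.0], [-0.0, 0.0, -1.0]]
contact_force: [-1.5, 2.3, 6.2]
width: 0.0371
t 35.02 pos [ 0.5002 -0.4323  0.0461] yaw -6.33 shift cm [0.06 0.08 0.01] turn [0.02 0.02 0.07] w 0.0371 F [-1.5  2.3  6.2] j [-41.  32.  -8.  50.   0.  55.]
```

```bash
python3 -m crank '[[[0,0,0,0,0,0],[0,0,0,0,0,0],[0,0,0,0,0,0],[0,0,0,0,0,0]]]' 6.6
python3 -m crank '[[[0,0,-1,0,0,0],[0,0,-3,0,0,0],[0,0,-4,0,0,0],[0,0,-4,0,0,0],[0,0,-4,0,0,0],[0,0,0,0,0,0],[0,0,0,0,0,0]]]'
python3 -m crank '[[[-4,0,0,0,0,0],[-4,0,0,0,0,0],[-4,0,0,0,0,0],[-4,0,0,0,0,0],[0,0,0,0,0,0],[0,0,0,0,0,0]]]'
python3 - <<'E'
from h import *
for n in("scene","top"):
    p,d=viewer.grab_frame(n); p=p[:,:,::-1]
    cv2.imwrite(f"pics/{n}6.png",p)
    p = p[190:340,310:470] if n=="scene" else p[195:270,320:485]
    cv2.imwrite(f"pics/{n}6c.png",cv2.resize(p,None,fx=4 if n=="scene" else 4.8,fy=4 if n=="scene" else 4.8,interpolation=cv2.INTER_CUBIC))
E
```

```text
time: 35.52
tool_pos: [0.5001, -0.4321, 0.0451]
ee_rot: [[0.11, 0.994, -0.0], [0.994, -0.11, 0.0], [0.0, -0.0, -1.0]]
contact_force: [-0.5, 1.0, -0.4]
width: 0.0658
time: 36.4
tool_pos: [0.5, -0.4321, 0.2054]
ee_rot: [[0.11, 0.994, 0.0], [0.994, -0.11, -0.0], [-0.0, 0.0, -1.0]]
contact_force: [-0.1, -0.2, -0.7]
width: 0.0658
time: 37.15
tool_pos: [0.482, -0.5903, 0.2036]
ee_rot: [[0.11, 0.994, -0.002], [0.994, -0.11, 0.003], [0.002, -0.002, -1.0]]
contact_force: [0.2, 0.6, -0.3]
width: 0.0658
```

View pics/scene6.png

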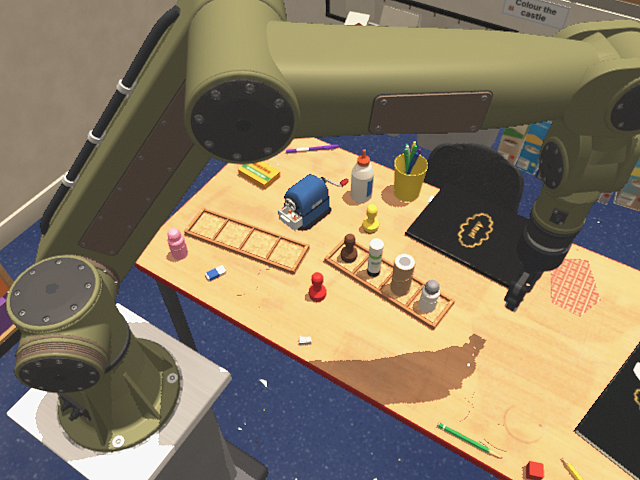

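View pics/top6.png

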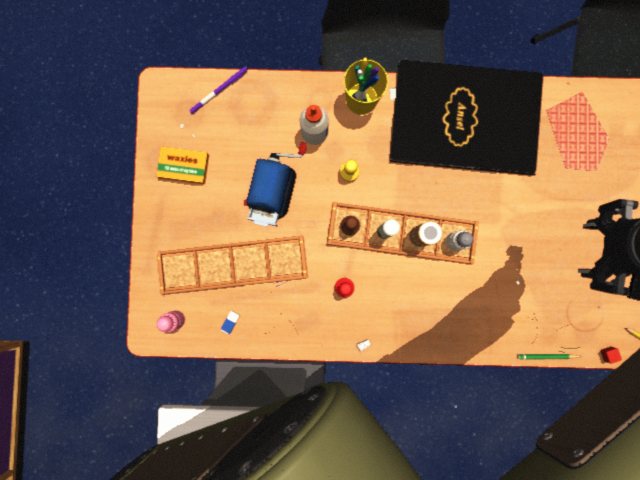

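View pics/scene6c.png

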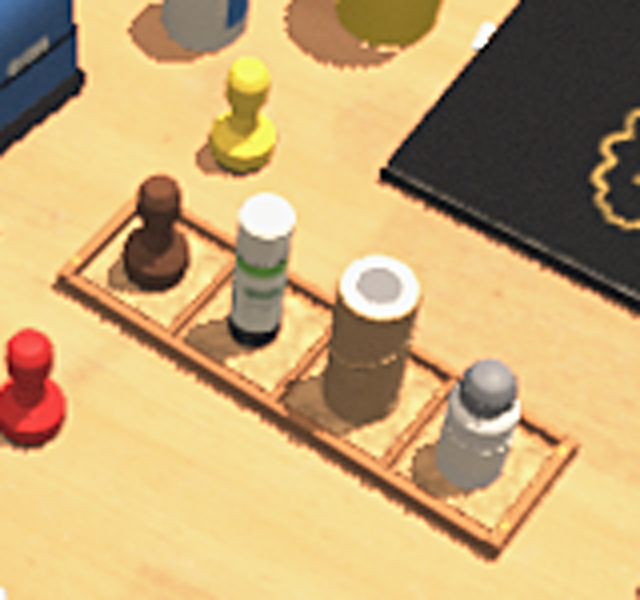

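View pics/top6c.png

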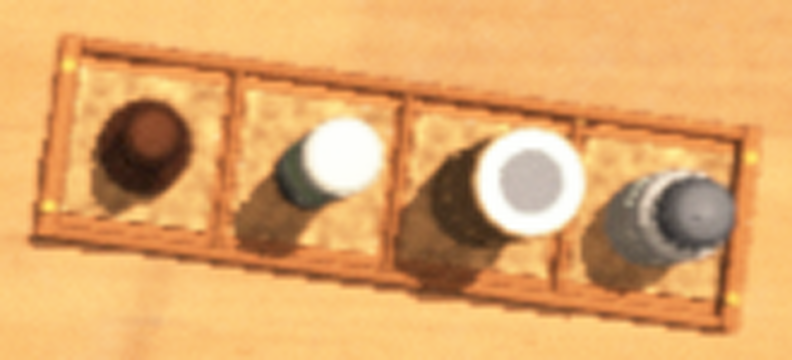

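```bash
python3 - <<'E'
from pose import *
c,yaw,L,P=rk([(68,64),(49,205),(752,157),(733,298)],(320,195))
Rz=np.array([[np.cos(yaw),np.sin(yaw)],[-np.sin(yaw),np.cos(yaw)]])
for n,u,v,z in(("stamp",153,137,.076),("glue",343,157,.114),("tube",530,184,.107),("dab",697,213,.083)):
    p=px2w("top",320+(u+.5)/4.8-.5,195+(v+.5)/4.8-.5,z); print(n,(Rz@(p[:2]-c)).round(4))
from cell import job_done
job_done(); s=ctrl.read_state(); print(s["time"],s["joint_vel"].round(2))
E
```

```text
stamp [-0.0011  0.1077]
glue [-0.0023  0.0377]
tube [-0.0023 -0.0348]
dab [-0.0025 -0.1056]
the job is handed in; nothing more can be done
the job is handed in; nothing more can be done
```

The four things now stand in the other rack in reverse order: stamp, glue stick, cardboard tube, dabber, from left to right as seen from the robot. The job was handed in after about 37 s.

- **Position:** measured in the last top view, just before handing in, each thing is within about 3 mm of its bay's centre.
- **Standing and released:** in the last pictures all four look upright. They were let go, and the gripper was raised clear and moved aside.
- **Left alone:** the crayon box, the pink dabber and the red and yellow stamps look unmoved in the pictures.
- **Forces:** the highest outside force read was about 16 N, as the glue stick was set down.
- **Checks:** none failed or disagreed. The state read after handing in was refused, so I have no reading from that last second.

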